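Close the slide-bonding press with its removable crank

TASK

Fit the removable crank onto the square shaft end on top of the slide press, feeling for the square with only a light push until the crank drops fully home. Wind it clockwise until the pressure plate presses firmly on the pack of glass slides: stop when the crank turns about half as heavy again as it did running free, before the glass cracks. Then lift the crank off, leaving the press clamped, stand it upright on the bench well clear of the shaft, and leave the other things where they are.

Things in the scene. Friction and masses are not known exactly. Their poses are not given: they have to be found in the camera images.
- crank: Loose balanced crank handle, dark steel, 0.48 kg, standing on its 32 mm square hub. Origin: centre of the hub's underside, z up, x along the arm to the knob. Socket in the underside: 15.2 mm square, 26 mm deep, flats along x and y. Grip boss on top: 24 x 24 mm, z 40 to 62. Flat arm 14 mm wide, z 29 to 40, x -52 to 82 mm. Counterweight ball, diameter 31, at x -50, z 35.
- grip_mid (a point): Middle of the crank's knob: an upright free-spinning black plastic knob, diameter 22, 55 mm tall, its axis 72 mm from the socket's centre along the crank's x; this point is 69.5 mm above the hub's underside.
- press: Slide-bonding press bolted to the bench: grey base 150 x 200 x 25 mm, two upright steel screws at y -75 and 75 mm, grey gear case 56 x 190 mm on top, z 165 to 190. Origin: centre of the base's underside. Winding clockwise (seen from above) lowers the plate 20 mm a turn; it stays where left. Turning free takes about 6 N at the knob (less is left on it at a stop); each 10 N of pressing adds 0.44 N.
- shaft_end (a point): Centre of the tip of the upright steel shaft on the press's gear case, 220 mm above the bench; it keeps its height as it turns. From the tip down: round nose, cone 9 to 14 mm in 3 mm, then 3 mm straight, then a 14 mm square 18 mm tall, then a shoulder at 196 mm on which the crank's hub rests when home. This point's axes are the press's: how the square itself is turned is not measured.
- plate: Sprung steel pressure plate 70 x 90 x 10 mm under the travelling crosshead. Origin: centre of its underside. It starts 20 to 45 mm above the pack. When it meets the pack it presses with 20 N at once, then about 12 N more per mm wound down. 40 to 150 N is firm; over 150 N cracks the glass.
- pack: Pack of glass slides (about 58 x 80 mm) on an aluminium carrier 64 x 92 x 8 mm, loose on the press's base under the plate. Origin: centre of the carrier's underside. Packs are 26 to 34 mm thick in all; the thickness is not measured.
- dish: Bystander: open glass staining dish with slides, 95 x 75 x 45 mm. Origin: centre of its underside.
- slide_box: Bystander: closed white and grey plastic slide box, 87 x 107 x 38 mm. Origin: centre of its underside.
- bottle: Bystander: amber bottle with white cap, diameter 44, 85 mm tall. Origin: centre of its underside.
Mind the look-alikes: they are no part of the job. What is shaped like the crank but blue or brown is not meant.

How it is judged (in metres and radians):
On the way, in this order (a step that is already met when the one before it is completed fails the run):
1. the crank is fully home on the square shaft end (within 4 mm of its shoulder) (z of crank in the frame of shaft_end below -0.02 m and horizontal distance between crank and shaft_end below 0.004 m and angle between crank's own z axis and vertical below 0.1 rad), for 0.2 s.
2. with the crank still on the shaft (no more than 10 mm up), the plate presses on the pack with 40 N or more (contact force between plate and pack above 40 N and z of crank in the frame of shaft_end below -0.014 m and horizontal distance between crank and shaft_end below 0.005 m), for 0.2 s.
At the end, for the whole second after the job is handed in: The crank stands upright on the bench (underside within 4 mm of it, leaning under 0.1 rad), at rest and more than 100 mm from the shaft, and the plate still presses on the pack with 40 to 150 N (contact force between plate and pack between 40 and 150 N and height (world z) of crank between -0.003 and 0.004 m and angle between crank's own z axis and vertical below 0.1 rad and horizontal distance between crank and shaft_end above 0.1 m and linear speed of crank below 0.02 m/s); the robot touches nothing.
It fails at once if the plate presses on the pack with more than 150 N (the glass cracks) (contact force between plate and pack above 150 N).
It fails at once if the crank is pushed against the shaft end with more than 60 N while it is not yet home (it is still more than 8 mm up) (contact force between crank and press above 60 N and z of crank in the frame of shaft_end above -0.016 m).
It fails at once if a bystander (dish, slide box or bottle) is moved more than 15 mm (distance of any of dish, slide_box, bottle from where it was at the start of the episode above 0.015 m).
It also fails if it takes over 72 s, if anything falls off the work surface, if the arm or the gripper's body presses on something with over 40 N, if the wrist force passes 120 N, or if a joint passes its speed limit or range.

ROBOT

A 7-joint arm with a two-finger parallel gripper is mounted at the origin on the work surface. World frame = base frame: x ahead of the robot, y to its left, z up, the work surface at z = 0. Lengths are in m, angles in degrees, forces in N, time in s.
With the tool pointing down it reaches from about 0.4 to 0.925 m from the base axis. Payload 4.1 kg.
Tool frame: the origin (TCP) lies between the finger pads; the fingertips stand 25 mm ahead of it and the grasp point (between the pads) lies 6 mm ahead of it (r.nose_length is the z of the fingertips in the tool frame, in m); z points along the fingers, y is the line along which they close (so a half turn about z gives the same grasp; the last joint's range is limited). The gripper opens to 85 mm and grips with 20 to 120 N. Pads are 22 mm wide; open, the fingers measure 114 mm over their backs; the gripper's body (76 mm by 85 mm) begins 54 mm behind the grasp point. The pads swing forward as they close: fully open they stand 13 mm farther back than shut.
Start: joints at [-77.75, 22.827, 2.584, 88.041, -1.071, 69.15, -2.905], TCP at [0.2, 0.618, 0.256] pointing down, gripper open.
Joint ranges: [-161.44, 161.44], [-28.35, 127.94], [-78.24, 83.42], [0, 140.83], [-78.03, 258.03], [13.02, 114.36], [-168.23, 168.23]. Speed limits (degrees/s): [147.25, 147.25, 180, 180, 180, 180, 180].

INTERFACE

Orientations are given as [roll, pitch, yaw] about the fixed x, y, z axes, in that order (R = Rz(yaw) Ry(pitch) Rx(roll)).
In Python, from rig import r gives the robot as it stands.
- The arm moves only by the tool jog_arm, never from a script. Its argument "series" is a list of rows, each a list of 7 numbers: the shift along the world's x, y, z in cm, then the turn, a rotation vector about the world's x, y, z in degrees, then the closure in counts, from 0 (fully open) to 255 (shut). In form: [[dx, dy, dz, wx, wy, wz, jaw], ...]. A call has exactly 5 rows; each row is the pose to reach, as a shift and turn from the pose commanded when the call began; what a row does not reach only later rows make up. A row lasts 1/12 s, in which the tool goes at most 41.7 mm and 7.16 degrees, less where a joint would pass 70% of its speed; a pose out of reach is approached as far as the arm can. A call with a gripper value outside its range is refused whole. The fingers move at their own pace and stop on an object; the grip force is fixed at half the most. Time passes only in rows, so rows that repeat a pose let the fingers close, or fill a call up. It gives the time, the measured TCP pose, the force, the opening and the grip force at its end, in the units of the state.
- r.state(): the state, without advancing time (a new reading comes with each control period).
- r.read_camera(name): name is "side" or "top"; returns a dict with "img" (384x512x3 uint8, red, green, blue), "mtx" (3x3 intrinsics, pixels), "R" (3x3) and "t" (3): a world point X has camera coordinates R X + t. Camera axes: x right, y down, z forward; pixel columns grow to the right and rows downward; lengths in m; the calibration is good to about 2 mm. A picture is of the moment at which its call begins. There is no depth.
- r.hand_in(): hands the job in; it is judged then, once.
The state is a dict: "t": time; "q": joint angles; "joint_velocities": joint speeds; "effort": joint torques, N m; "tcp_pos": TCP position; "eef_rot": TCP orientation; "contact_force": force on the tool from outside, world axes, zero at the start; "wrist_torque": the same for the moment, N m; "grip_width": opening from 0.0 (shut) to 1.0 (fully open); "grasp_force": force on a finger pad.
Only numpy, scipy, OpenCV 4.12 (cv2) and the standard library are available. Lean on these libraries where they do the work, as an engineer would, in place of code of your own. Each camera call takes 0.05 s, during which the arm holds its last target. There are 200 camera calls.

## Working session

There is one attempt and no reset: what is moved stays moved. The work goes in short steps, Python scripts to look and compute and a tool call to move; the robot and the scene stay as the last step left them, time stands still between calls to the robot, and variables do not carry over. Pictures are saved under pics/ and viewed, at most 10 in all, crops included, and the job is handed in when it is done.

Besides the shell and the picture viewer there is one more tool, called after "Emit:" by a JSON object that holds its "name" and its "arguments", one argument or row to a line. jog_arm: Moves the arm, as the interface text tells. Its arguments: {"type":"object","properties":{"series":{"type":"array","items":{"type":"array","items":{"type":"number"}}}},"required":["series"]}

```bash
mkdir -p pics; cat > h.py <<'E'
import numpy as np, cv2
from rig import r
def cam(n,f=None):
    c=r.read_camera(n)
    if f: cv2.imwrite('pics/'+f,c['img'][:,:,::-1])
    return c
def ray(c,u,v):
    R=np.array(c['R']);t=np.array(c['t']);d=R.T@np.linalg.solve(np.array(c['mtx']),[u,v,1.]);return -R.T@t,d
def onz(c,u,v,z):
    o,d=ray(c,u,v);return o+d*(z-o[2])/d[2]
def two(c1,p1,c2,p2):
    o1,d1=ray(c1,*p1);o2,d2=ray(c2,*p2)
    s=np.linalg.lstsq(np.c_[d1,-d2],o2-o1,rcond=None)[0];a=o1+d1*s[0];b=o2+d2*s[1];return (a+b)/2,np.linalg.norm(a-b)
def proj(c,X):
    p=np.array(c['mtx'])@(np.array(c['R'])@np.array(X)+np.array(c['t']));return p[:2]/p[2]
E
python3 - <<'E'
from h import *
s=cam('side','s0.png');t=cam('top','t0.png')
a=np.hstack([s['img'],t['img']])[:,:,::-1]
for c in(s,t): print(ray(c,256,192),c['mtx'][0])
print(r.state())
E
```

```text
(array([ 0.09279172, -0.58113459,  0.79465416]), array([ 0.52117174,  0.55468422, -0.64891667])) [403.11048389   0.         248.33297384]
(array([0.38664308, 0.01581612, 1.15364123]), array([ 0.20951619,  0.0085134 , -0.97784528])) [380.39263528   0.         260.28322762]
{'t': 0.1, 'q': array([-77.74962667,  22.8690584 ,   2.58159305,  88.10627526,
        -1.07101985,  69.15172158,  -2.90521319]), 'joint_velocities': array([ 0.00506725, -0.11490804,  0.00592666, -0.06799609,  0.01660626,
       -0.06584664, -0.07630863]), 'effort': array([ 3.01657121e-03, -4.76260722e+01,  1.36980046e+00, -2.54951155e+01,
        1.19679538e-02,  5.04946496e-03,  2.10473218e-06]), 'tcp_pos': array([0.19985117, 0.61795847, 0.2553575 ]), 'eef_rot': array([-1.79897405e+02,  7.99467073e-03,  1.62082501e+02]), 'contact_force': array([ 0.24544235,  0.05358711, -0.09306162]), 'wrist_torque': array([ 0.00920429, -0.02432083,  0.04984585]), 'grasp_force': 0.0, 'grip_width': 0.9996621678712412}
```

```bash
python3 -c "
import cv2
for n in 'st':
    i=cv2.imread(f'pics/{n}0.png');cv2.imwrite(f'pics/{n}0b.png',cv2.resize(i,(800,600),interpolation=cv2.INTER_CUBIC))"
```

```text
(no output)
```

View pics/s0b.png

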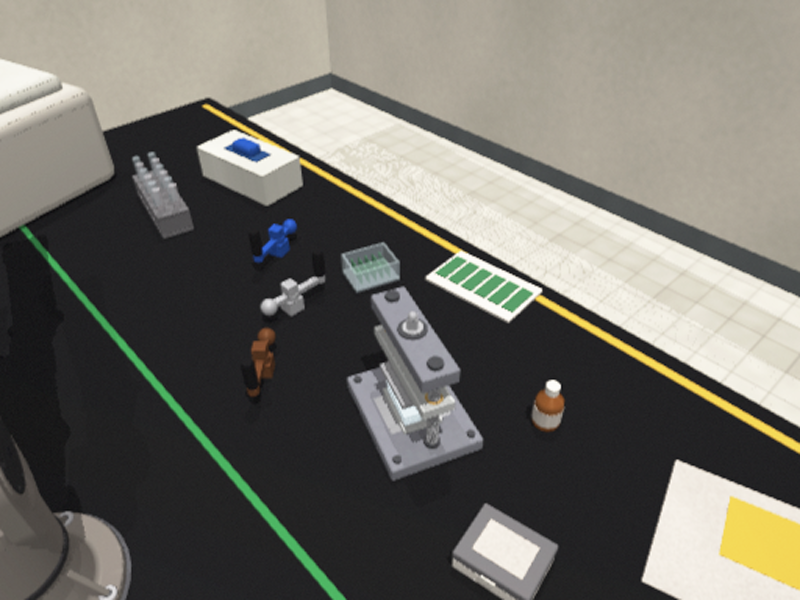

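View pics/t0b.png

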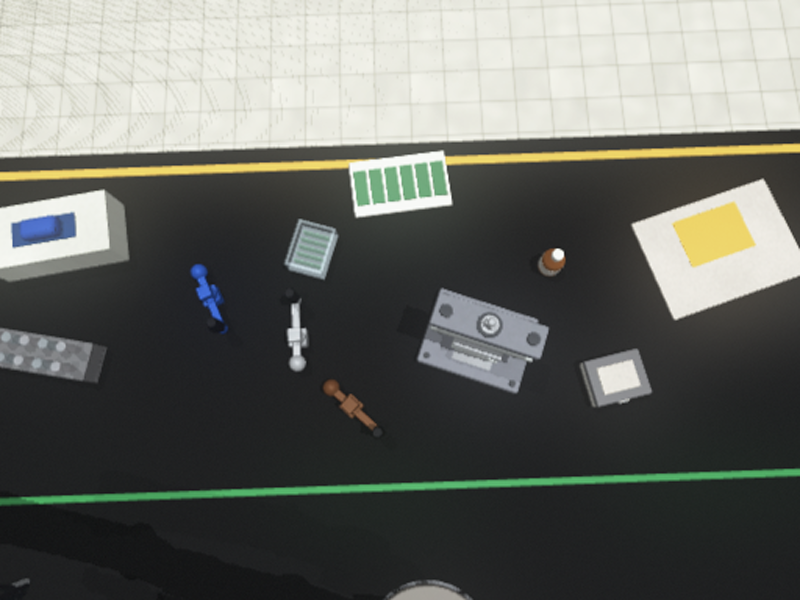

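The candidates for the crank, in top-view pixels at 800x600, are blue (210,297), brown (352,407) and grey steel (296,335). The grey one, with white-lit metal and a black knob at (290,297), fits, because blue and brown are excluded. The press shaft is at (489,323). I'll confirm with a crop.

```bash
python3 - <<'E'
from h import *
s=cv2.imread('pics/s0.png');t=cv2.imread('pics/t0.png')
# crops of 64x48 wide regions -> 400x300
def cr(i,x,y,w=66,h=50): return cv2.resize(i[y:y+h,x:x+w],(396,300),interpolation=cv2.INTER_CUBIC)
cv2.imwrite('pics/c1.png',np.vstack([np.hstack([cr(t,158,183,),cr(s,155,155)]),np.hstack([cr(t,280,182),cr(s,230,180)])]))
E
```

```text
(no output)
```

View pics/c1.png

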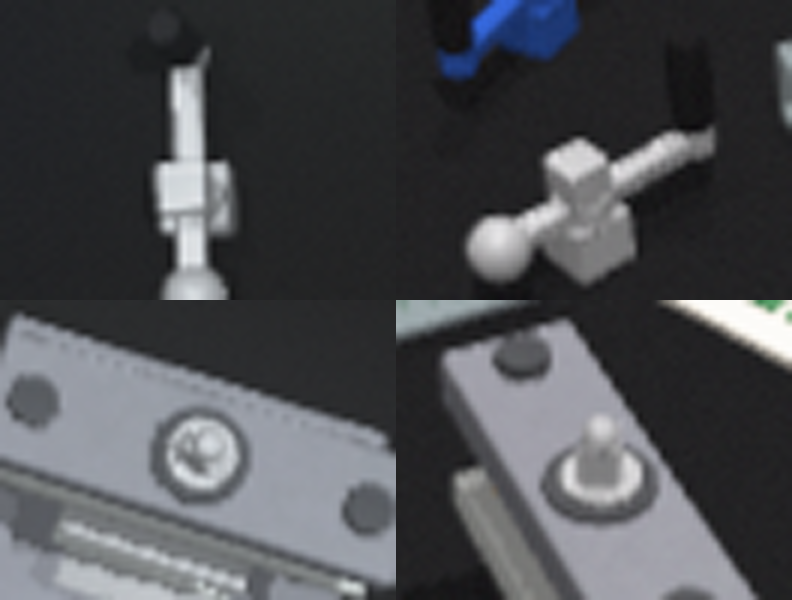

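The grey crank is confirmed: silver hub, boss and ball with a black knob. The shaft nose is at top pixel (314.6,205.7) and side pixel (263.7,199.2).

```bash
python3 - <<'E'
from h import *
s=cam('side');t=cam('top')
P=dict(boss=((188.2,213.6),(184.7,180.9)),tip=((314.6,205.7),(263.7,199.4)),knobtop=((184.8,187.2),(203.2,162)),ball=((190,232.3),(171.7,196.1)),screwL=((285,198.2),(250.7,189)))
for k,(a,b) in P.items(): print(k,*two(t,a,s,b))
print('boss z.062',onz(t,188.2,213.6,.062),onz(s,184.7,180.9,.062))
print('tip',onz(t,314.6,205.7,.219),onz(s,263.7,199.4,.22))
print('knob',onz(t,184.8,187.2,.097),onz(s,203.2,162,.097))
# ball by mask
i=t['img'].astype(int);m=((i.min(2)>110)).astype(np.uint8)
n,l,st,ce=cv2.connectedComponentsWithStats(m)
k=l[224,189] or l[215,189];print(st[k],ce[k]); 
ys,xs=np.where(l==k)
w=[(y,xs[ys==y].min(),xs[ys==y].max()) for y in range(ys.min(),ys.max()+1)];print(w)
print('ball',onz(t,190,232.3,.035),onz(s,171.7,196.1,.035))
a,b=onz(t,284.9,198.2,.195),onz(t,340.9,216.2,.195);print(a,b,np.linalg.norm(a-b),np.degrees(np.arctan2(*(a-b)[1::-1])))
E
```

```text
boss [0.56415334 0.2237187  0.06257906] 0.0013730490192969888
tip [ 0.5467829  -0.12079498  0.22240039] 0.0016005615759787518
knobtop [0.63716793 0.22788231 0.09106533] 0.0030294334302334285
ball [0.51328683 0.22331053 0.03466584] 0.002508988293224307
screwL [ 0.57401134 -0.05019065  0.19281119] 0.001216862304137155
boss z.062 [0.56363589 0.22414388 0.062     ] [0.56515576 0.22407382 0.062     ]
tip [ 0.54668229 -0.12083814  0.219     ] [ 0.54948219 -0.11915347  0.22      ]
knob [0.63443074 0.22740886 0.097     ] [0.63399479 0.2204975  0.097     ]
[184 194  12  43 323] [189.41795666 216.38390093]
[(194, np.int64(187), np.int64(190)), (195, np.int64(187), np.int64(191)), (196, np.int64(187), np.int64(191)), (197, np.int64(186), np.int64(191)), (198, np.int64(186), np.int64(191)), (199, np.int64(186), np.int64(191)), (200, np.int64(186), np.int64(191)), (201, np.int64(187), np.int64(191)), (202, np.int64(187), np.int64(191)), (203, np.int64(187), np.int64(191)), (204, np.int64(187), np.int64(191)), (205, np.int64(187), np.int64(191)), (206, np.int64(187), np.int64(191)), (207, np.int64
[... 584 characters left out ...]
np.int64(187), np.int64(191)), (224, np.int64(187), np.int64(191)), (225, np.int64(187), np.int64(191)), (226, np.int64(187), np.int64(191)), (227, np.int64(188), np.int64(192)), (228, np.int64(187), np.int64(193)), (229, np.int64(186), np.int64(193)), (230, np.int64(186), np.int64(194)), (231, np.int64(186), np.int64(195)), (232, np.int64(185), np.int64(194)), (233, np.int64(186), np.int64(194)), (234, np.int64(186), np.int64(194)), (235, np.int64(187), np.int64(193)), (236, np.int64(188), np.int64(192))]
ball [0.51212865 0.2238125  0.035     ] [0.51423094 0.2224103  0.035     ]
[ 0.57306883 -0.04945553  0.195     ] [ 0.52133797 -0.18932951  0.195     ] 0.14913353381899533 69.70363703000741
```

Checks on the measurements:
- The hub is at (0.564,0.224) with yaw about 1°. Boss z measured 62.6 mm against 62 expected.
- The shaft is at (0.547,-0.120). Its tip z measured 222 mm against 220 expected.
- The screw spacing measured 149 mm against 150 expected.

Next I move above the crank.

Emit:
{"name": "jog_arm", "arguments": {
  "series": [
    [2.42,-2.62,0,0,0,1.3,0],
    [4.84,-5.24,0,0,0,2.6,0],
    [7.26,-7.86,0,0,0,3.9,0],
    [9.7,-10.5,0,0,0,5.2,0],
    [12.1,-13.1,0,0,0,6.4,0]
  ]
}}

```text
t: 0.62
tcp_pos: [0.322, 0.4859, 0.2562]
eef_rot: [-180.0, 0.0, 168.6]
contact_force: [0.5, 0.3, 0.7]
grip_width: 0.996
grasp_force: 0.0
```

Emit:
{"name": "jog_arm", "arguments": {
  "series": [
    [2.42,-2.62,0,0,0,1.3,0],
    [4.84,-5.24,0,0,0,2.6,0],
    [7.26,-7.86,0,0,0,3.9,0],
    [9.7,-10.5,0,0,0,5.2,0],
    [12.1,-13.1,0,0,0,6.4,0]
  ]
}}

```text
t: 1.03
tcp_pos: [0.4429, 0.3549, 0.2563]
eef_rot: [180.0, 0.0, 174.9]
contact_force: [0.9, 0.2, -0.6]
grip_width: 1.003
grasp_force: 0.0
```

Emit:
{"name": "jog_arm", "arguments": {
  "series": [
    [2.42,-2.62,-1,0,0,1.3,0],
    [4.84,-5.24,-2,0,0,2.6,0],
    [7.26,-7.86,-4,0,0,3.9,0],
    [9.7,-10.5,-6,0,0,5.2,0],
    [12.2,-13.2,-8,0,0,6.4,0]
  ]
}}

```text
t: 1.45
tcp_pos: [0.5647, 0.2235, 0.1758]
eef_rot: [180.0, 0.0, -178.6]
contact_force: [0.3, -0.1, 0.1]
grip_width: 0.999
grasp_force: 0.0
```

Emit:
{"name": "jog_arm", "arguments": {
  "series": [
    [0,0,-3,0,0,0,60],
    [0,0,-6,0,0,0,60],
    [0,0,-9,0,0,0,60],
    [0,0,-11,0,0,0,60],
    [0,0,-11.6,0,0,0,60]
  ]
}}

```text
t: 1.87
tcp_pos: [0.5611, 0.2235, 0.0565]
eef_rot: [-179.8, -0.4, -178.7]
contact_force: [-0.5, 0.2, 0.2]
grip_width: 0.767
grasp_force: 0.0
```

Emit:
{"name": "jog_arm", "arguments": {
  "series": [
    [0,0,0,0,0,0,255],
    [0,0,0,0,0,0,255],
    [0,0,0,0,0,0,255],
    [0,0,0,0,0,0,255],
    [0,0,0,0,0,0,255]
  ]
}}

```text
t: 2.28
tcp_pos: [0.5653, 0.2256, 0.0625]
eef_rot: [179.9, 0.2, -178.7]
contact_force: [0.6, 1.2, 4.9]
grip_width: 0.272
grasp_force: 60.1
```

Emit:
{"name": "jog_arm", "arguments": {
  "series": [
    [0,0,0,0,0,0,255],
    [0,0,0,0,0,0,255],
    [0,0,0.5,0,0,0,255],
    [0,0,1,0,0,0,255],
    [0,0,2,0,0,0,255]
  ]
}}

```text
t: 2.7
tcp_pos: [0.562, 0.2237, 0.0792]
eef_rot: [-179.9, -0.2, -178.7]
contact_force: [-0.5, 1.0, -5.7]
grip_width: 0.268
grasp_force: 59.1
```

Emit:
{"name": "jog_arm", "arguments": {
  "series": [
    [0,0,4,0,0,0,255],
    [0,0,8,0,0,0,255],
    [0,0,12,0,0,0,255],
    [0,0,16,0,0,0,255],
    [0,-2,20,0,0,0,255]
  ]
}}

```text
t: 3.12
tcp_pos: [0.5625, 0.2108, 0.2801]
eef_rot: [179.8, 0.0, -178.4]
contact_force: [1.2, 2.6, -4.6]
grip_width: 0.269
grasp_force: 60.4
```

Emit:
{"name": "jog_arm", "arguments": {
  "series": [
    [-0.2,-3.2,0.7,0,0,0,255],
    [-0.4,-6.4,1.4,0,0,0,255],
    [-0.6,-9.6,2.1,0,0,0,255],
    [-0.8,-12.8,2.8,0,0,0,255],
    [-1,-16,3,0,0,0,255]
  ]
}}

```text
t: 3.53
tcp_pos: [0.5532, 0.0441, 0.309]
eef_rot: [180.0, 0.1, -178.7]
contact_force: [1.2, 0.7, -5.1]
grip_width: 0.269
grasp_force: 60.6
```

Emit:
{"name": "jog_arm", "arguments": {
  "series": [
    [-0.2,-4,0,0,0,0,255],
    [-0.4,-8,0,0,0,0,255],
    [-0.6,-12,0,0,0,0,255],
    [-0.75,-15,0,0,0,0,255],
    [-0.75,-16.4,0,0,0,0,255]
  ]
}}

```text
t: 3.95
tcp_pos: [0.5439, -0.125, 0.308]
eef_rot: [-179.8, -0.1, -179.2]
contact_force: [-1.3, -0.8, -4.8]
grip_width: 0.264
grasp_force: 60.6
```

Emit:
{"name": "jog_arm", "arguments": {
  "series": [
    [0,0,0,0,0,0,255],
    [0,0,0,0,0,0,255],
    [0,0,0,0,0,0,255],
    [0,0,0,0,0,0,255],
    [0,0,0,0,0,0,255]
  ]
}}

```text
t: 4.37
tcp_pos: [0.5465, -0.1163, 0.3076]
eef_rot: [180.0, -0.0, -178.6]
contact_force: [-0.8, 0.3, -5.0]
grip_width: 0.269
grasp_force: 60.6
```

```bash
python3 - <<'E'
from h import *
s=cam('side');t=cam('top');st=r.state();print(st)
X=st['tcp_pos'];ut=proj(t,X-[0,0,.03]).astype(int);us=proj(s,X-[0,0,.03]).astype(int);print(ut,us)
def cr(c,u,w=66,h=50): 
    x,y=u-[w//2,h//2];print(x,y);return cv2.resize(c['img'][y:y+h,x:x+w,::-1],(396,300),interpolation=cv2.INTER_CUBIC)
cv2.imwrite('pics/c2.png',np.vstack([cr(t,ut),cr(s,us)]))
E
```

```text
{'t': 4.4667, 'q': array([-13.25094047,  12.27004012,  24.90481273,  97.19567952,
        -5.42641646,  71.73633564, 104.2511641 ]), 'joint_velocities': array([ 0.27844465,  0.11772742,  0.36686586, -0.13102634, -0.0190592 ,
       -0.12278359,  0.14110884]), 'effort': array([-1.00429318e-02, -3.69657969e+01,  3.06876093e+00, -2.79844379e+01,
        3.62097497e-03,  3.23501998e-03, -9.45861757e-04]), 'tcp_pos': array([ 0.54648961, -0.11689655,  0.30765811]), 'eef_rot': array([ 1.79979546e+02, -1.01011502e-02, -1.78607253e+02]), 'contact_force': array([-0.62609525, -0.29858944, -5.78022944]), 'wrist_torque': array([0.01704027, 0.00383921, 0.00195609]), 'grasp_force': 60.58205723762512, 'grip_width': 0.26859001577702796}
[316 201] [262 178]
283 176
229 153
```

View pics/c2.png

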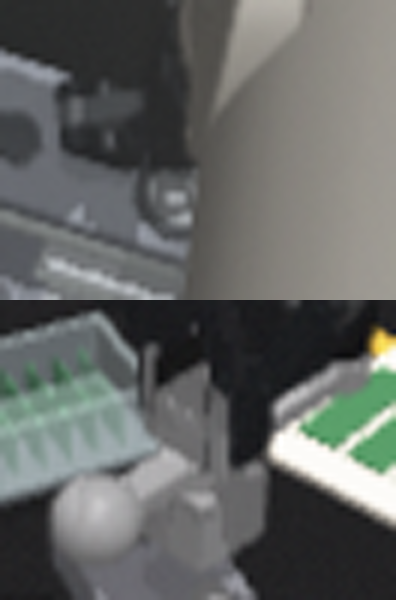

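The side view shows the crank upright in the fingers, its hub at crop (193,525), above the shaft. I correct y by -3 mm and descend gently.

Emit:
{"name": "jog_arm", "arguments": {
  "series": [
    [0.1,-0.3,-0.5,0,0,0,255],
    [0.1,-0.3,-1,0,0,0,255],
    [0.1,-0.3,-1.5,0,0,0,255],
    [0.1,-0.3,-2,0,0,0,255],
    [0.1,-0.3,-2,0,0,0,255]
  ]
}}

```text
t: 4.88
tcp_pos: [0.5465, -0.1207, 0.286]
eef_rot: [180.0, -0.2, -178.7]
contact_force: [-1.1, -0.2, -5.4]
grip_width: 0.268
grasp_force: 60.5
```

Emit:
{"name": "jog_arm", "arguments": {
  "series": [
    [0,0,-0.2,0,0,0,255],
    [0,0,-0.4,0,0,0,255],
    [0,0,-0.6,0,0,0,255],
    [0,0,-0.7,0,0,0,255],
    [0,0,-0.7,0,0,0,255]
  ]
}}

```text
t: 5.3
tcp_pos: [0.5473, -0.121, 0.2805]
eef_rot: [180.0, -0.0, -178.7]
contact_force: [-0.5, -0.7, -3.7]
grip_width: 0.267
grasp_force: 60.5
```

Emit:
{"name": "jog_arm", "arguments": {
  "series": [
    [0,0,-0.1,0,0,0,255],
    [0,0,-0.2,0,0,0,255],
    [0,0,-0.3,0,0,0,255],
    [0,0,-0.3,0,0,0,255],
    [0,0,-0.3,0,0,0,255]
  ]
}}

```text
t: 5.72
tcp_pos: [0.5476, -0.1209, 0.2777]
eef_rot: [180.0, 0.0, -178.7]
contact_force: [0.8, -0.6, -4.3]
grip_width: 0.27
grasp_force: 60.5
```

Emit:
{"name": "jog_arm", "arguments": {
  "series": [
    [0,0,-0.05,0,0,0,255],
    [0,0,-0.1,0,0,0,255],
    [0,0,-0.15,0,0,0,255],
    [0,0,-0.15,0,0,0,255],
    [0,0,-0.15,0,0,0,255]
  ]
}}

```text
t: 6.13
tcp_pos: [0.5476, -0.1209, 0.2764]
eef_rot: [180.0, 0.0, -178.7]
contact_force: [1.1, 0.2, -3.9]
grip_width: 0.268
grasp_force: 60.7
```

Emit:
{"name": "jog_arm", "arguments": {
  "series": [
    [0,0,-0.05,0,0,0,255],
    [0,0,-0.1,0,0,0,255],
    [0,0,-0.15,0,0,0,255],
    [0,0,-0.15,0,0,0,255],
    [0,0,-0.15,0,0,0,255]
  ]
}}

```text
t: 6.55
tcp_pos: [0.5478, -0.121, 0.276]
eef_rot: [180.0, 0.1, -178.7]
contact_force: [-0.9, 1.6, 5.1]
grip_width: 0.267
grasp_force: 62.0
```

Emit:
{"name": "jog_arm", "arguments": {
  "series": [
    [0,0,-0.05,0,0,0,255],
    [0,0,-0.1,0,0,0,255],
    [0,0,-0.15,0,0,0,255],
    [0,0,-0.15,0,0,0,255],
    [0,0,-0.15,0,0,0,255]
  ]
}}

```text
t: 6.97
tcp_pos: [0.5479, -0.121, 0.2758]
eef_rot: [179.9, 0.1, -178.7]
contact_force: [-2.9, 2.7, 10.5]
grip_width: 0.266
grasp_force: 62.8
```

Contact came at TCP z 0.276, which is the round part entered and blocked on the square, as predicted. Now I rotate clockwise under the light push.

Emit:
{"name": "jog_arm", "arguments": {
  "series": [
    [0,0,0,0,0,-3,255],
    [0,0,0,0,0,-6,255],
    [0,0,0,0,0,-9,255],
    [0,0,0,0,0,-12,255],
    [0,0,0,0,0,-15,255]
  ]
}}

```text
t: 7.38
tcp_pos: [0.5479, -0.1211, 0.2757]
eef_rot: [179.9, 0.1, 166.1]
contact_force: [-3.5, 1.2, 11.3]
grip_width: 0.267
grasp_force: 62.7
```

Emit:
{"name": "jog_arm", "arguments": {
  "series": [
    [0,0,0,0,0,-3,255],
    [0,0,0,0,0,-6,255],
    [0,0,0,0,0,-9,255],
    [0,0,0,0,0,-12,255],
    [0,0,0,0,0,-15,255]
  ]
}}

```text
t: 7.8
tcp_pos: [0.5476, -0.1212, 0.2754]
eef_rot: [179.9, 0.1, 151.1]
contact_force: [-3.5, 1.0, 8.6]
grip_width: 0.27
grasp_force: 62.5
```

Emit:
{"name": "jog_arm", "arguments": {
  "series": [
    [0,0,0,0,0,-3,255],
    [0,0,0,0,0,-6,255],
    [0,0,0,0,0,-9,255],
    [0,0,0,0,0,-12,255],
    [0,0,0,0,0,-15,255]
  ]
}}

```text
t: 8.22
tcp_pos: [0.547, -0.1206, 0.2723]
eef_rot: [-180.0, -0.1, 136.1]
contact_force: [1.0, 1.6, -4.3]
grip_width: 0.264
grasp_force: 60.6
```

It dropped into the square (z 0.272, force gone). Now I lower it home.

Emit:
{"name": "jog_arm", "arguments": {
  "series": [
    [0,0,-0.1,0,0,0,255],
    [0,0,-0.2,0,0,0,255],
    [0,0,-0.3,0,0,0,255],
    [0,0,-0.4,0,0,0,255],
    [0,0,-0.5,0,0,0,255]
  ]
}}

```text
t: 8.63
tcp_pos: [0.5474, -0.1209, 0.2679]
eef_rot: [180.0, -0.0, 136.3]
contact_force: [0.8, 1.2, -3.7]
grip_width: 0.269
grasp_force: 60.7
```

Emit:
{"name": "jog_arm", "arguments": {
  "series": [
    [0,0,-0.1,0,0,0,255],
    [0,0,-0.2,0,0,0,255],
    [0,0,-0.3,0,0,0,255],
    [0,0,-0.4,0,0,0,255],
    [0,0,-0.5,0,0,0,255]
  ]
}}

```text
t: 9.05
tcp_pos: [0.5475, -0.121, 0.2632]
eef_rot: [180.0, 0.0, 136.3]
contact_force: [1.2, 1.3, -4.2]
grip_width: 0.27
grasp_force: 60.7
```

Emit:
{"name": "jog_arm", "arguments": {
  "series": [
    [0,0,-0.1,0,0,0,255],
    [0,0,-0.2,0,0,0,255],
    [0,0,-0.3,0,0,0,255],
    [0,0,-0.4,0,0,0,255],
    [0,0,-0.5,0,0,0,255]
  ]
}}

```text
t: 9.47
tcp_pos: [0.5476, -0.1209, 0.2585]
eef_rot: [180.0, 0.0, 136.3]
contact_force: [-0.5, 1.5, 3.5]
grip_width: 0.272
grasp_force: 61.7
```

Home at z 0.2585, with contact felt. A short press to settle, then I release and move to the knob.

Emit:
{"name": "jog_arm", "arguments": {
  "series": [
    [0,0,-0.1,0,0,0,255],
    [0,0,-0.1,0,0,0,255],
    [0,0,-0.1,0,0,0,255],
    [0,0,-0.1,0,0,0,255],
    [0,0,0,0,0,0,255]
  ]
}}

```text
t: 9.88
tcp_pos: [0.5475, -0.1209, 0.2586]
eef_rot: [180.0, 0.0, 136.3]
contact_force: [0.6, 1.9, -3.2]
grip_width: 0.27
grasp_force: 60.7
```

Emit:
{"name": "jog_arm", "arguments": {
  "series": [
    [0,0,0,0,0,0,80],
    [0,0,0,0,0,0,80],
    [0,0,0,0,0,0,80],
    [0,0,1,0,0,0,80],
    [0,0,4,0,0,0,80]
  ]
}}

```text
t: 10.3
tcp_pos: [0.5447, -0.1206, 0.2951]
eef_rot: [-179.7, -0.4, 136.3]
contact_force: [0.2, 0.4, 0.2]
grip_width: 0.685
grasp_force: 0.0
```

Emit:
{"name": "jog_arm", "arguments": {
  "series": [
    [0,0,3,0,0,0,80],
    [0,0,4.5,0,0,0,80],
    [2,-2,4.5,0,0,0,80],
    [4,-4,4.5,0,0,0,80],
    [5.2,-5,4.5,0,0,0,80]
  ]
}}

```text
t: 10.72
tcp_pos: [0.6007, -0.1736, 0.3446]
eef_rot: [-180.0, 0.2, 136.2]
contact_force: [0.4, 0.3, 0.4]
grip_width: 0.685
grasp_force: 0.0
```

```bash
python3 - <<'E'
from h import *
s=cam('side','s2.png');t=cam('top');st=r.state();print(st['tcp_pos'],st['q'])
print('expected tool-down knob pix',proj(s,[.5996,-.1707,.293]), 'boss top',proj(s,[.5475,-.121,.258]),proj(s,[.5475,-.121,.196]))
i=s['img'][135:235,210:330,::-1]
cv2.imwrite('pics/c3.png',cv2.resize(i,(720,600),interpolation=cv2.INTER_CUBIC))
E
```

```text
[ 0.60028768 -0.1734254   0.34348069] [-12.51400942  19.80842876  33.27758825  85.27609351 -10.81403346
  78.10194263  67.53507669]
expected tool-down knob pix [299.58565863 173.31129799] boss top [263.80665031 186.59701063] [263.53550576 208.45844694]
```

View pics/c3.png

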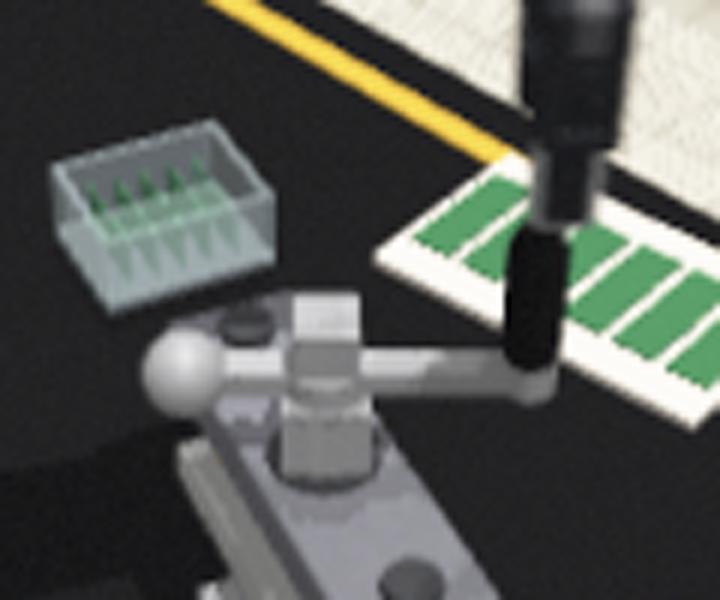

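The crank is seated level. The knob top is at pixel (299.1,173.3) against (299.6,173.3) predicted. I descend and grip the knob.

Emit:
{"name": "jog_arm", "arguments": {
  "series": [
    [0,0,-1.5,0,0,0,80],
    [0,0,-3.5,0,0,0,80],
    [0,0,-5.5,0,0,0,80],
    [0,0,-7,0,0,0,80],
    [0,0,-7.2,0,0,0,80]
  ]
}}

```text
t: 11.23
tcp_pos: [0.5972, -0.1695, 0.2685]
eef_rot: [-179.9, -0.3, 136.3]
contact_force: [-0.5, -0.0, -0.5]
grip_width: 0.686
grasp_force: 0.0
```

Emit:
{"name": "jog_arm", "arguments": {
  "series": [
    [0,0,0,0,0,0,255],
    [0,0,0,0,0,0,255],
    [0,0,0,0,0,0,255],
    [0,0,0,0,0,0,255],
    [0,0,0,0,0,0,255]
  ]
}}

```text
t: 11.65
tcp_pos: [0.6002, -0.1713, 0.2728]
eef_rot: [179.9, 0.1, 136.3]
contact_force: [-0.2, -0.4, 2.5]
grip_width: 0.242
grasp_force: 58.7
```

```bash
python3 - <<'E'
from h import *
import math
# increments from azimuth -43.7, 5 rows of 6deg per call, radius 7.2 cm
a0=-43.7
for k in range(20):
    b=a0-40*k
    print(round(b,1),[[round(7.2*(math.cos(math.radians(b-8*j))-math.cos(math.radians(b))),2),round(7.2*(math.sin(math.radians(b-8*j))-math.sin(math.radians(b))),2)] for j in range(1,6)])
E
```

```text
-43.7 [[-0.74, -0.68], [-1.57, -1.24], [-2.47, -1.69], [-3.43, -2.0], [-4.42, -2.18]]
-83.7 [[-1.0, -0.04], [-2.0, 0.06], [-2.98, 0.3], [-3.91, 0.67], [-4.78, 1.17]]
-123.7 [[-0.79, 0.61], [-1.5, 1.33], [-2.09, 2.14], [-2.57, 3.03], [-2.92, 3.97]]
-163.7 [[-0.21, 0.98], [-0.29, 1.98], [-0.22, 2.99], [-0.02, 3.97], [0.32, 4.91]]
-203.7 [[0.47, 0.89], [1.05, 1.71], [1.75, 2.43], [2.54, 3.05], [3.4, 3.56]]
-243.7 [[0.93, 0.38], [1.9, 0.63], [2.9, 0.74], [3.91, 0.71], [4.9, 0.54]]
-283.7 [[0.96, -0.31], [1.86, -0.74], [2.7, -1.3], [3.45, -1.97], [4.1, -2.73]]
-323.7 [[0.54, -0.85], [0.95, -1.76], [1.23, -2.73], [1.38, -3.72], [1.38, -4.73]]
-363.7 [[-0.13, -1.0], [-0.41, -1.96], [-0.81, -2.88], [-1.34, -3.74], [-1.98, -4.51]]
-403.7 [[-0.74, -0.68], [-1.57, -1.24], [-2.47, -1.69], [-3.43, -2.0], [-4.42, -2.18]]
-443.7 [[-1.0, -0.04], [-2.0, 0.06], [-2.98, 0.3], [-3.91, 0.67], [-4.78, 1.17]]
-483.7 [[-0.79, 0.61], [-1.5, 1.33], [-2.09, 2.14], [-2.57, 3.03], [-2.92, 3.97]]
-523.7 [[-0.21, 0.98], [-0.29, 1.98], [-0.22, 2.99], [-0.02, 3.97], [0.32, 4.91]]
-563.7 [[0.47, 0.89], [1.05, 1.71], [1.75, 2.43], [2.54, 3.05], [3.4, 3.56]]
-603.7 [[0.93, 0.38], [1.9, 0.63], [2.9, 0.74], [3.91, 0.71], [4.9, 0.54]]
-643.7 [[0.96, -0.31], [1.86, -0.74], [2.7, -1.3], [3.45, -1.97], [4.1, -2.73]]
-683.7 [[0.54, -0.85], [0.95, -1.76], [1.23, -2.73], [1.38, -3.72], [1.38, -4.73]]
-723.7 [[-0.13, -1.0], [-0.41, -1.96], [-0.81, -2.88], [-1.34, -3.74], [-1.98, -4.51]]
-763.7 [[-0.74, -0.68], [-1.57, -1.24], [-2.47, -1.69], [-3.43, -2.0], [-4.42, -2.18]]
-803.7 [[-1.0, -0.04], [-2.0, 0.06], [-2.98, 0.3], [-3.91, 0.67], [-4.78, 1.17]]
```

Emit:
{"name": "jog_arm", "arguments": {
  "series": [
    [-0.74,-0.68,0,0,0,0,255],
    [-1.57,-1.24,0,0,0,0,255],
    [-2.47,-1.69,0,0,0,0,255],
    [-3.43,-2.0,0,0,0,0,255],
    [-4.42,-2.18,0,0,0,0,255]
  ]
}}

```text
t: 12.07
tcp_pos: [0.557, -0.1923, 0.2727]
eef_rot: [179.7, 0.2, 136.3]
contact_force: [5.1, 2.9, 3.2]
grip_width: 0.24
grasp_force: 58.9
```

Emit:
{"name": "jog_arm", "arguments": {
  "series": [
    [-1.0,-0.04,0,0,0,0,255],
    [-2.0,0.06,0,0,0,0,255],
    [-2.98,0.3,0,0,0,0,255],
    [-3.91,0.67,0,0,0,0,255],
    [-4.78,1.17,0,0,0,0,255]
  ]
}}

```text
t: 12.48
tcp_pos: [0.5094, -0.1815, 0.2726]
eef_rot: [179.7, 0.4, 136.3]
contact_force: [6.8, 0.5, 1.2]
grip_width: 0.237
grasp_force: 58.7
```

The tangential drag is 5.4 N running free. Continuing.

Emit:
{"name": "jog_arm", "arguments": {
  "series": [
    [-0.79,0.61,0,0,0,0,255],
    [-1.5,1.33,0,0,0,0,255],
    [-2.09,2.14,0,0,0,0,255],
    [-2.57,3.03,0,0,0,0,255],
    [-2.92,3.97,0,0,0,0,255]
  ]
}}

```text
t: 12.9
tcp_pos: [0.4798, -0.1437, 0.2726]
eef_rot: [179.8, 0.5, 136.2]
contact_force: [6.1, -3.6, -0.6]
grip_width: 0.239
grasp_force: 58.7
```

Emit:
{"name": "jog_arm", "arguments": {
  "series": [
    [-0.21,0.98,0,0,0,0,255],
    [-0.29,1.98,0,0,0,0,255],
    [-0.22,2.99,0,0,0,0,255],
    [-0.02,3.97,0,0,0,0,255],
    [0.32,4.91,0,0,0,0,255]
  ]
}}

```text
t: 13.32
tcp_pos: [0.4803, -0.096, 0.2724]
eef_rot: [-179.8, 0.2, 136.1]
contact_force: [-2.8, -4.6, 7.7]
grip_width: 0.242
grasp_force: 59.4
```

Emit:
{"name": "jog_arm", "arguments": {
  "series": [
    [0.47,0.89,0,0,0,0,255],
    [1.05,1.71,0,0,0,0,255],
    [1.75,2.43,0,0,0,0,255],
    [2.54,3.05,0,0,0,0,255],
    [3.4,3.56,0,0,0,0,255]
  ]
}}

```text
t: 13.73
tcp_pos: [0.513, -0.0575, 0.2724]
eef_rot: [-179.8, -0.2, 136.2]
contact_force: [-6.6, 1.6, 11.9]
grip_width: 0.239
grasp_force: 59.8
```

Emit:
{"name": "jog_arm", "arguments": {
  "series": [
    [0.93,0.38,0,0,0,0,255],
    [1.9,0.63,0,0,0,0,255],
    [2.9,0.74,0,0,0,0,255],
    [3.91,0.71,0,0,0,0,255],
    [4.9,0.54,0,0,0,0,255]
  ]
}}

```text
t: 14.15
tcp_pos: [0.5632, -0.0497, 0.2726]
eef_rot: [180.0, -0.3, 136.4]
contact_force: [-4.3, 4.6, 10.6]
grip_width: 0.242
grasp_force: 59.8
```

Emit:
{"name": "jog_arm", "arguments": {
  "series": [
    [0.96,-0.31,0,0,0,0,255],
    [1.86,-0.74,0,0,0,0,255],
    [2.7,-1.3,0,0,0,0,255],
    [3.45,-1.97,0,0,0,0,255],
    [4.1,-2.73,0,0,0,0,255]
  ]
}}

```text
t: 14.57
tcp_pos: [0.6055, -0.076, 0.2727]
eef_rot: [179.8, -0.2, 136.4]
contact_force: [-1.7, 6.2, 8.0]
grip_width: 0.242
grasp_force: 59.4
```

Emit:
{"name": "jog_arm", "arguments": {
  "series": [
    [0.54,-0.85,0,0,0,0,255],
    [0.95,-1.76,0,0,0,0,255],
    [1.23,-2.73,0,0,0,0,255],
    [1.38,-3.72,0,0,0,0,255],
    [1.38,-4.73,0,0,0,0,255]
  ]
}}

```text
t: 14.98
tcp_pos: [0.6208, -0.1233, 0.2728]
eef_rot: [179.6, -0.0, 136.4]
contact_force: [1.7, 5.4, 4.9]
grip_width: 0.239
grasp_force: 59.2
```

Free drag stays at 5.2-6.0 N after 320°. Continuing in pairs.

Emit:
{"name": "jog_arm", "arguments": {
  "series": [
    [-0.13,-1.0,0,0,0,0,255],
    [-0.41,-1.96,0,0,0,0,255],
    [-0.81,-2.88,0,0,0,0,255],
    [-1.34,-3.74,0,0,0,0,255],
    [-1.98,-4.51,0,0,0,0,255]
  ]
}}

```text
t: 15.4
tcp_pos: [0.6014, -0.1698, 0.2728]
eef_rot: [179.6, 0.2, 136.4]
contact_force: [4.9, 4.1, 3.9]
grip_width: 0.242
grasp_force: 59.1
```

Emit:
{"name": "jog_arm", "arguments": {
  "series": [
    [-0.74,-0.68,0,0,0,0,255],
    [-1.57,-1.24,0,0,0,0,255],
    [-2.47,-1.69,0,0,0,0,255],
    [-3.43,-2.0,0,0,0,0,255],
    [-4.42,-2.18,0,0,0,0,255]
  ]
}}

```text
t: 15.82
tcp_pos: [0.557, -0.1923, 0.2726]
eef_rot: [179.7, 0.2, 136.3]
contact_force: [5.0, 2.6, 2.5]
grip_width: 0.242
grasp_force: 59.1
```

Emit:
{"name": "jog_arm", "arguments": {
  "series": [
    [-1.0,-0.04,0,0,0,0,255],
    [-2.0,0.06,0,0,0,0,255],
    [-2.98,0.3,0,0,0,0,255],
    [-3.91,0.67,0,0,0,0,255],
    [-4.78,1.17,0,0,0,0,255]
  ]
}}

```text
t: 16.23
tcp_pos: [0.5094, -0.1815, 0.2726]
eef_rot: [179.7, 0.4, 136.3]
contact_force: [7.0, 0.3, 0.1]
grip_width: 0.24
grasp_force: 58.9
```

Emit:
{"name": "jog_arm", "arguments": {
  "series": [
    [-0.79,0.61,0,0,0,0,255],
    [-1.5,1.33,0,0,0,0,255],
    [-2.09,2.14,0,0,0,0,255],
    [-2.57,3.03,0,0,0,0,255],
    [-2.92,3.97,0,0,0,0,255]
  ]
}}

```text
t: 16.65
tcp_pos: [0.48, -0.1444, 0.2727]
eef_rot: [179.9, 0.5, 136.2]
contact_force: [6.5, -5.0, -0.8]
grip_width: 0.244
grasp_force: 58.8
```

At -163.7° the drag is 6.6 N against 5.2 N on the first turn, so contact is likely. I go one call at a time from here.

Emit:
{"name": "jog_arm", "arguments": {
  "series": [
    [-0.21,0.98,0,0,0,0,255],
    [-0.29,1.98,0,0,0,0,255],
    [-0.22,2.99,0,0,0,0,255],
    [-0.02,3.97,0,0,0,0,255],
    [0.32,4.91,0,0,0,0,255]
  ]
}}

```text
t: 17.07
tcp_pos: [0.4798, -0.0974, 0.2724]
eef_rot: [-179.7, 0.2, 136.1]
contact_force: [-4.3, -7.4, 8.0]
grip_width: 0.243
grasp_force: 59.7
```

The drag is now 8.5 N against 5.3 N free, or about 1.5x. From where contact fell, the pressing force should be 47-73 N. I add 20° for margin over 40 N, which is still far below 150 N.

Emit:
{"name": "jog_arm", "arguments": {
  "series": [
    [0.22,0.46,0,0,0,0,255],
    [0.47,0.89,0,0,0,0,255],
    [0.75,1.31,0,0,0,0,255],
    [1.05,1.71,0,0,0,0,255],
    [1.39,2.08,0,0,0,0,255]
  ]
}}

```text
t: 17.48
tcp_pos: [0.4918, -0.0755, 0.2723]
eef_rot: [-179.6, -0.1, 136.1]
contact_force: [-10.0, -3.2, 12.7]
grip_width: 0.24
grasp_force: 60.2
```

Emit:
{"name": "jog_arm", "arguments": {
  "series": [
    [0,0,0,0,0,0,255],
    [0,0,0,0,0,0,255],
    [0,0,0,0,0,0,255],
    [0,0,0,0,0,0,80],
    [0,0,0,0,0,0,80]
  ]
}}

```text
t: 17.9
tcp_pos: [0.4944, -0.0725, 0.2712]
eef_rot: [-180.0, -0.0, 136.2]
contact_force: [0.0, -0.4, 0.0]
grip_width: 0.516
grasp_force: 0.0
```

Emit:
{"name": "jog_arm", "arguments": {
  "series": [
    [0,0,0,0,0,0,80],
    [0,0,0,0,0,0,80],
    [0,0,0,0,0,0,80],
    [0,0,2,0,0,0,80],
    [0,0,5,0,0,0,80]
  ]
}}

```text
t: 18.32
tcp_pos: [0.4932, -0.0711, 0.3189]
eef_rot: [-179.7, -0.3, 136.3]
contact_force: [1.0, 0.1, -0.3]
grip_width: 0.685
grasp_force: 0.0
```

```bash
python3 - <<'E'
from h import *
s=cam('side');st=r.state();print(st['tcp_pos'],st['q'],st['contact_force'])
i=s['img'][150:300,200:330,::-1]
cv2.imwrite('pics/c4.png',cv2.resize(i,(520,600),interpolation=cv2.INTER_CUBIC))
E
```

```text
[ 0.49744374 -0.07172645  0.32670518] [-21.98432231   4.68985161  27.20520641 102.80307791  -2.29709148
  72.64154962  52.10080061] [2.67246621 0.17016861 4.06454931]
```

View pics/c4.png

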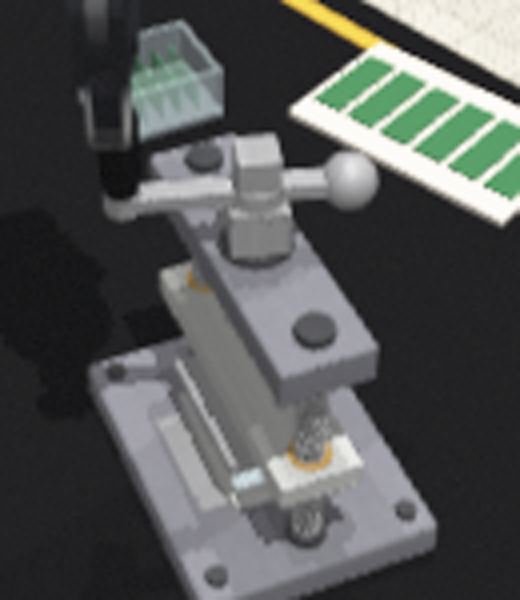

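The final drag is 9.2 N, about 1.7x free, for an estimated 60-90 N of pressing. The side view shows the plate down on the pack and the crank still seated, boss at crop (258,160). The crank's yaw equals the tool yaw, so I go straight to the boss.

Emit:
{"name": "jog_arm", "arguments": {
  "series": [
    [0,0,2,0,0,0,80],
    [1.5,-1.5,2,0,0,0,80],
    [3.5,-3.4,2,0,0,0,80],
    [5.2,-5,2,0,0,0,80],
    [5.2,-5,2,0,0,0,80]
  ]
}}

```text
t: 18.78
tcp_pos: [0.5493, -0.1249, 0.3409]
eef_rot: [-179.9, 0.2, 136.1]
contact_force: [-0.6, -0.3, 0.7]
grip_width: 0.689
grasp_force: 0.0
```

Emit:
{"name": "jog_arm", "arguments": {
  "series": [
    [0,0,-2,0,0,0,80],
    [0,0,-4,0,0,0,80],
    [0,0,-6,0,0,0,80],
    [0,0,-8,0,0,0,80],
    [0,0,-8.1,0,0,0,80]
  ]
}}

```text
t: 19.2
tcp_pos: [0.5446, -0.1202, 0.2562]
eef_rot: [-179.7, -0.4, 136.3]
contact_force: [-0.7, 1.0, -0.3]
grip_width: 0.69
grasp_force: 0.0
```

Emit:
{"name": "jog_arm", "arguments": {
  "series": [
    [0,0,0,0,0,0,255],
    [0,0,0,0,0,0,255],
    [0,0,0,0,0,0,255],
    [0,0,0,0,0,0,255],
    [0,0,0,0,0,0,255]
  ]
}}

```text
t: 19.62
tcp_pos: [0.5488, -0.1208, 0.2622]
eef_rot: [179.8, 0.1, 136.3]
contact_force: [0.8, 2.1, 5.9]
grip_width: 0.28
grasp_force: 57.3
```

Emit:
{"name": "jog_arm", "arguments": {
  "series": [
    [0,0,0,0,0,0,255],
    [0,0,0,0,0,0,255],
    [0,0,0.3,0,0,0,255],
    [0,0,0.6,0,0,0,255],
    [0,0,1,0,0,0,255]
  ]
}}

```text
t: 20.03
tcp_pos: [0.5482, -0.1204, 0.2673]
eef_rot: [180.0, 0.1, 136.3]
contact_force: [9.1, 0.6, -17.3]
grip_width: 0.27
grasp_force: 58.1
```

Emit:
{"name": "jog_arm", "arguments": {
  "series": [
    [0,0,0.8,0,0,0,255],
    [0,0,1.6,0,0,0,255],
    [0,0,2.4,0,0,0,255],
    [0,0,3.2,0,0,0,255],
    [0,0,4,0,0,0,255]
  ]
}}

```text
t: 20.45
tcp_pos: [0.5463, -0.122, 0.3104]
eef_rot: [-179.9, -0.1, 136.2]
contact_force: [-0.9, 0.0, -4.6]
grip_width: 0.282
grasp_force: 57.4
```

The crank is off the shaft, with -4.6 N showing its weight. I carry it to (0.575,0.09).

Emit:
{"name": "jog_arm", "arguments": {
  "series": [
    [0,1,0,0,0,0,255],
    [0.5,4,0,0,0,0,255],
    [1,7.5,0,0,0,0,255],
    [1.5,11,0,0,0,0,255],
    [1.9,14.5,0,0,0,0,255]
  ]
}}

```text
t: 20.87
tcp_pos: [0.5658, 0.0257, 0.3101]
eef_rot: [180.0, -0.0, 136.3]
contact_force: [0.6, -0.5, -4.6]
grip_width: 0.276
grasp_force: 57.4
```

Emit:
{"name": "jog_arm", "arguments": {
  "series": [
    [0.4,3,-1.5,0,0,0,255],
    [0.8,6,-5,0,0,0,255],
    [0.8,6.6,-9,0,0,0,255],
    [0.8,6.6,-13,0,0,0,255],
    [0.8,6.6,-17,0,0,0,255]
  ]
}}

```text
t: 21.28
tcp_pos: [0.5736, 0.0922, 0.1386]
eef_rot: [179.9, -0.0, 136.5]
contact_force: [1.1, 0.4, -6.2]
grip_width: 0.266
grasp_force: 60.6
```

Emit:
{"name": "jog_arm", "arguments": {
  "series": [
    [0,0,-2,0,0,0,255],
    [0,0,-4,0,0,0,255],
    [0,0,-5.5,0,0,0,255],
    [0,0,-6.5,0,0,0,255],
    [0,0,-6.5,0,0,0,255]
  ]
}}

```text
t: 21.7
tcp_pos: [0.5723, 0.09, 0.073]
eef_rot: [-179.8, -0.2, 136.3]
contact_force: [-0.2, -0.0, -5.0]
grip_width: 0.267
grasp_force: 60.5
```

```bash
python3 - <<'E'
from h import *
s=cam('side');st=r.state();print(st['tcp_pos'],st['eef_rot'],st['contact_force'])
u=proj(s,st['tcp_pos']-[0,0,.05]).astype(int);x,y=u-[60,45];print(x,y,proj(s,[*st['tcp_pos'][:2],0]))
cv2.imwrite('pics/c5.png',cv2.resize(s['img'][y:y+90,x:x+120,::-1],(720,540),interpolation=cv2.INTER_CUBIC))
E
```

```text
[0.57337721 0.0899425  0.07443741] [-1.79898568e+02 -8.51678693e-02  1.36308077e+02] [ 0.42344936  0.05861106 -4.53429034]
156 166 [217.44012655 218.28541197]
```

View pics/c5.png

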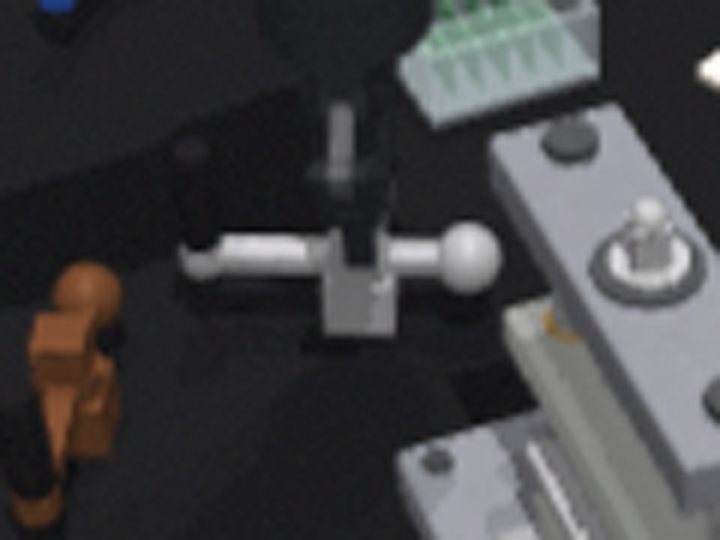

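The crank hangs upright, hub bottom at crop (358,335), with the area clear. The bench should be about 10 mm below, so I lower it by feel.

Emit:
{"name": "jog_arm", "arguments": {
  "series": [
    [0,0,-0.15,0,0,0,255],
    [0,0,-0.3,0,0,0,255],
    [0,0,-0.5,0,0,0,255],
    [0,0,-0.7,0,0,0,255],
    [0,0,-0.8,0,0,0,255]
  ]
}}

```text
t: 22.17
tcp_pos: [0.5744, 0.0896, 0.0674]
eef_rot: [180.0, 0.0, 136.3]
contact_force: [0.4, 0.4, -5.0]
grip_width: 0.267
grasp_force: 60.6
```

Emit:
{"name": "jog_arm", "arguments": {
  "series": [
    [0,0,-0.05,0,0,0,255],
    [0,0,-0.1,0,0,0,255],
    [0,0,-0.15,0,0,0,255],
    [0,0,-0.2,0,0,0,255],
    [0,0,-0.2,0,0,0,255]
  ]
}}

```text
t: 22.58
tcp_pos: [0.5744, 0.0895, 0.0665]
eef_rot: [180.0, -0.0, 136.3]
contact_force: [-3.1, -0.9, 7.2]
grip_width: 0.265
grasp_force: 62.2
```

Bench contact felt, +7 N. I release and withdraw.

Emit:
{"name": "jog_arm", "arguments": {
  "series": [
    [0,0,0.1,0,0,0,255],
    [0,0,0.1,0,0,0,80],
    [0,0,0.1,0,0,0,80],
    [0,0,0.1,0,0,0,80],
    [0,0,0.1,0,0,0,80]
  ]
}}

```text
t: 23.0
tcp_pos: [0.5748, 0.0895, 0.0665]
eef_rot: [179.9, 0.0, 136.3]
contact_force: [-0.0, -0.1, 0.8]
grip_width: 0.683
grasp_force: 0.0
```

Emit:
{"name": "jog_arm", "arguments": {
  "series": [
    [0,0,0,0,0,0,80],
    [0,0,1,0,0,0,80],
    [0,0,3,0,0,0,80],
    [0,0,6,0,0,0,80],
    [0,0,10,0,0,0,80]
  ]
}}

```text
t: 23.42
tcp_pos: [0.5724, 0.0892, 0.1657]
eef_rot: [-179.7, -0.1, 136.3]
contact_force: [0.3, 0.8, -0.4]
grip_width: 0.688
grasp_force: 0.0
```

Emit:
{"name": "jog_arm", "arguments": {
  "series": [
    [0,0,3,0,0,0,80],
    [0,0,6,0,0,0,80],
    [0,2,8,0,0,0,80],
    [0,5,8,0,0,0,80],
    [0,8,8,0,0,0,80]
  ]
}}

```text
t: 23.83
tcp_pos: [0.5756, 0.1693, 0.2496]
eef_rot: [179.7, 0.1, 136.1]
contact_force: [-0.9, 0.0, -1.2]
grip_width: 0.685
grasp_force: 0.0
```

Emit:
{"name": "jog_arm", "arguments": {
  "series": [
    [0,2,0,0,0,0,80],
    [0,4,0,0,0,0,80],
    [0,4,0,0,0,0,80],
    [0,4,0,0,0,0,80],
    [0,4,0,0,0,0,80]
  ]
}}

```text
t: 24.25
tcp_pos: [0.5745, 0.2081, 0.2466]
eef_rot: [-180.0, 0.1, 136.2]
contact_force: [-0.1, -0.1, -0.7]
grip_width: 0.686
grasp_force: 0.0
```

```bash
python3 - <<'E'
from h import *
s=cam('side');st=r.state();print(st['tcp_pos'],st['contact_force'],st['t'])
cv2.imwrite('pics/c6.png',cv2.resize(s['img'][150:330,130:370,::-1],(800,600),interpolation=cv2.INTER_CUBIC))
E
```

```text
[0.57455094 0.20762553 0.24658707] [-0.03489639 -1.61815104 -0.51143934] 24.3
```

View pics/c6.png

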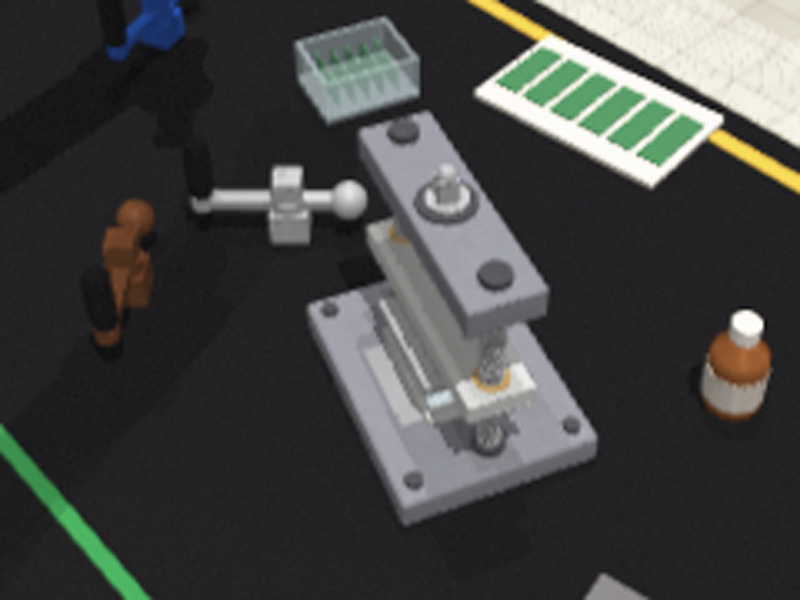

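The crank stands upright on the bench at crop (290,205), the press is clamped and the bystanders look undisturbed. Handing in.

```bash
python3 -c "
from rig import r
print(r.hand_in())"
```

```text
the job is handed in; nothing more can be done
None
```

The job is handed in, with no verdict returned: the crank was fitted home and wound until it turned at about 9 N (5.4 N free), an estimated 60–90 N on the pack; it now stands upright on the bench about 210 mm from the shaft, the press is still clamped, and the bystanders look undisturbed.

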